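Set a straightedge against its locating pins

TASK

On the optics bench, slide the dark straightedge by its white knob, flat on the baseplate all the way, until its yellow-striped edge touches both red-capped pins at once with a light but definite push on each. Then slide it along those two pins until its end butts lightly against the green-capped stop pin, and let go, leaving it touching all three. The pins are delicate, so push gently (3 to 10 N on each pin you press), and do not disturb the other things.

Things in the scene. Friction and masses are not known exactly. Their poses are not given: they have to be found in the camera images.
- baseplate: Fixed aluminium baseplate with dark holes, 320 mm (its x) by 460 mm (its y), 12 mm thick, lying on the table. Origin at the centre of its underside (table height); z up.
- straightedge: Loose dark steel bar on the baseplate, 0.6 to 0.94 kg: 280 mm long (its y), 60 mm wide (x), 8 mm thick, square edges, slides easily (friction about 0.25), a yellow stripe along its +x edge, which faces the red pins at the start. Origin: centre of underside. Red pin touched: bush axis at x = 40 mm in its frame; stop touched: stop bush axis at y = +-150 mm. All rigid: force climbs fast past contact.
- knob (a point): Middle of the grip of the upright round white knob fixed to the straightedge: 24 mm diameter, 40 mm tall, top 48 mm above the straightedge's underside. This point is on the knob's axis, 33 mm above the underside, at x = -12 mm, y = 0 of the straightedge. Gripped lightly, the knob can turn between the fingers. Fingers opened wide towards the pins may hit them.
- pin_left: Locating pin on the baseplate, red cap, the left one (+y) of the two, about 140 mm apart: a fixed post carrying a stiff eccentric bush, the 20 mm wide, 18 mm tall capped cylinder that is touched. Origin and pose: the POST's axis, on the plate's top, 12 mm above the table. The bush's axis lies 4 mm from it in an unknown direction, so contact comes up to 4 mm sooner or later than this pose says.
- pin_right: Locating pin on the baseplate, red cap, the right one (-y) of the two: a fixed post carrying a stiff eccentric bush, the 20 mm wide, 18 mm tall capped cylinder that is touched. Origin and pose: the POST's axis, on the plate's top, 12 mm above the table. The bush's axis lies 4 mm from it in an unknown direction, so contact comes up to 4 mm sooner or later than this pose says.
- end_stop: Locating pin on the baseplate, green cap: the end stop, beyond the left or right end of the straightedge: a fixed post carrying a stiff eccentric bush, the 20 mm wide, 18 mm tall capped cylinder that is touched. Origin and pose: the POST's axis, on the plate's top, 12 mm above the table. The bush's axis lies 4 mm from it in an unknown direction, so contact comes up to 4 mm sooner or later than this pose says.
- spare_post: Locating pin on the baseplate, blue cap: not used, beyond the other end: a fixed post carrying a stiff eccentric bush, the 20 mm wide, 18 mm tall capped cylinder that is touched. Origin and pose: the POST's axis, on the plate's top, 12 mm above the table. The bush's axis lies 4 mm from it in an unknown direction, so contact comes up to 4 mm sooner or later than this pose says.
- lens_mount: Bystander: black lens mount, 36 x 50 mm foot, 55 mm tall, on the far part of the baseplate, behind the pins; origin at its underside.
- thumbscrew: Bystander: small brass screw standing on its 20 mm head, 22 mm tall, on the far part of the baseplate; origin at its underside.
- jar: Bystander: glass jar with black lid, 60 mm diameter, 95 mm tall, on the table right of the plate; origin at its underside.
- squat_bottle: Bystander: white bottle, 64 mm diameter, 120 mm tall, on the table right of the plate; origin at its underside.
- beaker: Bystander: clear beaker, 100 mm diameter, 120 mm tall, on the table left of the plate; origin at its underside.
- tape_roll: Bystander: black ring of tape, 90 mm diameter, 19 mm high, flat on the table left of the plate; origin at its underside.

How it is judged:
On the way, in this order (a step that is already met when the one before it is completed fails the run):
1. the straightedge, flat on the plate, presses on both red pins at once with its yellow-striped edge (more than 2 N on each) (contact force between straightedge and pin_left above 2 N and contact force between straightedge and pin_right above 2 N and z of straightedge in the frame of baseplate below 0.015 m and angle between straightedge's own z axis and vertical below 0.04 rad and x of pin_left_bush_c0 in the frame of straightedge between 0.037 and 0.0415 m and y of pin_left_bush_c0 in the frame of straightedge between -0.138 and 0.138 m and x of pin_right_bush_c0 in the frame of straightedge between 0.037 and 0.0415 m and y of pin_right_bush_c0 in the frame of straightedge between -0.138 and 0.138 m), for 0.2 s.
2. its end presses on the green-capped stop (more than 2 N) while the striped edge is against both red pins (gaps under 1.5 mm) (contact force between straightedge and end_stop above 2 N and z of straightedge in the frame of baseplate below 0.015 m and angle between straightedge's own z axis and vertical below 0.04 rad and x of pin_left_bush_c0 in the frame of straightedge between 0.037 and 0.0415 m and y of pin_left_bush_c0 in the frame of straightedge between -0.138 and 0.138 m and x of pin_right_bush_c0 in the frame of straightedge between 0.037 and 0.0415 m and y of pin_right_bush_c0 in the frame of straightedge between -0.138 and 0.138 m and x of end_stop_bush_c0 in the frame of straightedge between -0.03 and 0.03 m and y of end_stop_bush_c0 in the frame of straightedge between -0.1515 and 0.1515 m), for 0.1 s.
At the end, for the whole second after the job is handed in: The straightedge lies flat on the baseplate, at rest and released, its yellow-striped edge within 1.5 mm of touching both red pins and its end within 1.5 mm of touching the green-capped stop (z of straightedge in the frame of baseplate below 0.015 m and angle between straightedge's own z axis and vertical below 0.04 rad and x of pin_left_bush_c0 in the frame of straightedge between 0.037 and 0.0415 m and y of pin_left_bush_c0 in the frame of straightedge between -0.138 and 0.138 m and x of pin_right_bush_c0 in the frame of straightedge between 0.037 and 0.0415 m and y of pin_right_bush_c0 in the frame of straightedge between -0.138 and 0.138 m and x of end_stop_bush_c0 in the frame of straightedge between -0.03 and 0.03 m and y of end_stop_bush_c0 in the frame of straightedge between -0.1515 and 0.1515 m and linear speed of straightedge below 0.01 m/s and contact force between the fingers and straightedge below 0.05 N).
It fails at once if a pin is pushed by the straightedge with more than 15 N (contact force between straightedge and pin_left above 15 N or contact force between straightedge and pin_right above 15 N or contact force between straightedge and end_stop above 15 N or contact force between straightedge and spare_post above 15 N).
It fails at once if the robot pushes a pin or post directly with more than 15 N (contact force between any of the arm, the fingers and pin_left above 15 N or contact force between any of the arm, the fingers and pin_right above 15 N or contact force between any of the arm, the fingers and end_stop above 15 N or contact force between any of the arm, the fingers and spare_post above 15 N).
It fails at once if the straightedge is lifted off the plate by more than 8 mm or tipped by more than 0.15 rad (z of straightedge in the frame of baseplate above 0.02 m or angle between straightedge's own z axis and vertical above 0.15 rad).
It fails at once if a bystander is moved by more than 10 mm (distance of any of lens_mount, thumbscrew, jar, squat_bottle, beaker, tape_roll from where it was at the start of the episode above 0.01 m).
It also fails if it takes over 72 s, if anything falls off the work surface, if the arm or the gripper's body presses on something with over 40 N, if the wrist force passes 120 N, or if a joint passes its speed limit or range.

ROBOT

A 6-joint arm with a two-finger parallel gripper is mounted at the origin on the work surface. World frame = base frame: x ahead of the robot, y to its left, z up, the work surface at z = 0. Lengths are in m, angles in rad, forces in N, time in s.
With the tool pointing down it reaches from about 0.275 to 0.75 m from the base axis. Payload 10.2 kg.
Tool frame: the origin (TCP) lies on the centre line of the jaws, within the pads' length; the fingertips stand r.tcp_to_tips ahead of it and the grasp point (between the pads) lies 2 mm behind it (r.tcp_to_tips is the distance from the TCP to the fingertips, in m); y points along the fingers, z is the direction in which the jaws open and shut, and the axes are right-handed (so a half turn about y gives the same grasp; the last joint's range is limited). The gripper opens to 88 mm and grips with 3 to 60 N. Pads are 18 mm wide; open, the fingers measure 123 mm over their backs; the gripper's body (75 mm by 187 mm) begins 45 mm behind the grasp point.
Start: joints at [0.967, 0.313, 1.498, -0, 1.331, -0.223], TCP at [0.195, 0.487, 0.256] pointing down, gripper open.
Joint ranges: [-2.94, 2.94], [-0.97, 2.17], [0.19, 2.56], [-1.23, 4.37], [0.02, 3.11], [-2.88, 2.88]. Speed limits (rad/s): [2.39, 2.39, 3.01, 3.14, 3.14, 3.14].

INTERFACE

Orientations are given as a unit quaternion [x, y, z, w].
In Python, from cell import r gives the robot as it stands.
- The arm moves only by the tool carry_out, never from a script. Its argument "series" is a list of rows, each a list of 7 numbers: the opening in per cent of the stroke, from 0 (shut) to 100 (fully open), then the shift along the tool's x, y, z in mm, then the turn, a rotation vector about the tool's x, y, z in rad. In form: [[grip, dx, dy, dz, wx, wy, wz], ...]. A call has 1 to 5 rows; each row shifts and turns the pose as measured when the row begins, along the tool's axes as they then stand; what a row does not reach is not made up. A row lasts 1/10 s, in which the tool goes at most 50 mm and 8.59 degrees, less where a joint would pass 70% of its speed; a pose out of reach is approached as far as the arm can. A call with a gripper value outside its range is refused whole. The fingers move at their own pace and stop on an object; "force" is the grip in N (left out, the last holds). Time passes only in rows, so rows that do not move let the fingers close. It gives the time, the measured TCP pose, the force and the opening at its end, in the units of the state.
- r.sense(): the state, without advancing time (a new reading comes with each control period).
- r.get_image(name): name is "scene" or "top" or "wrist"; returns the picture (384x512x3 uint8, blue, green, red); there is no depth.
- r.camera_info(name): a dict with "fovy" (degrees; the focal length in pixels is half the picture's height over the tangent of half this angle, whatever the lens; pixels are square), "cx", "cy" (the principal point, pixels), "R" (3x3) and "t" (3): a world point X has camera coordinates R X + t. Camera axes: x right, y down, z forward; pixel columns grow to the right and rows downward; lengths in m; the calibration is good to about 2 mm. The wrist camera is an equidistant fisheye: a pixel r from the principal point sees the ray r / f radians off the axis. A picture is of the moment at which its call begins: read the wrist's pose just before it. camera_info takes no time and is no camera call; for the wrist camera it gives the pose at the moment of the call.
- r.sign_off(): hands the job in, once; it reports no verdict.
The state is a dict: "time_s": time; "q": joint angles; "dq": joint speeds; "joint_torque": joint torques, N m; "ee_pos": TCP position; "tcp_rot": TCP orientation; "force": force on the tool from outside, world axes, zero at the start; "torque": the same for the moment, N m; "opening": opening from 0.0 (shut) to 1.0 (fully open).
Only numpy, scipy, OpenCV 4.12 (cv2) and the standard library are available. Lean on these libraries where they do the work, as an engineer would, in place of code of your own. Each camera call takes 0.05 s, during which the arm holds its last target. There are 200 camera calls.

## Working session

There is one attempt and no reset: what is moved stays moved. The work goes in short steps, Python scripts to look and compute and a tool call to move; the robot and the scene stay as the last step left them, time stands still between calls to the robot, and variables do not carry over. Pictures are saved under pics/ and viewed, about 8 in all and at most 12, crops included, and the job is handed in when it is done.

Besides the shell and the picture viewer there is one more tool, called after "Call:" as name([rows], argument=value, ...), one row to a line, values as JSON. carry_out: Moves the arm, as the interface text tells. Its arguments: {"type":"object","properties":{"series":{"type":"array"},"force":{"type":"number"}},"required":["series"]}

```bash
mkdir -p pics; python3 - <<'E'
from cell import r
import cv2,numpy as np
s=r.sense();print(s,r.tcp_to_tips)
for n in("top","scene"):
    c=r.camera_info(n);print(n,c);cv2.imwrite(f"pics/{n}0.png",r.get_image(n))
E
```

```text
{'time_s': 0.0, 'q': array([ 9.66584683e-01,  3.13463870e-01,  1.49842505e+00,  3.26411946e-05,
        1.33100825e+00, -2.23410087e-01]), 'dq': array([ 8.72389639e-05, -1.24742413e-03, -9.33032195e-04,  5.98978211e-05,
       -6.72029343e-04, -1.60055680e-03]), 'joint_torque': array([-2.45375277e-04, -4.02205610e+01, -2.52262473e+01,  6.93758251e-02,
        3.52961454e-02, -8.37244966e-05]), 'ee_pos': array([0.19500425, 0.48720216, 0.25515849]), 'tcp_rot': array([ 0.69474539, -0.13402008,  0.13362864, -0.69390983]), 'force': array([-0.17288492, -0.77932707,  0.68603811]), 'torque': array([-0.02656897, -0.02747317, -0.04554886]), 'opening': 0.9998077542405482} 0.017
top {'fovy': 55.59421450101153, 'cx': 248.61759825849563, 'cy': 184.90852333795314, 'R': array([[ 0.01025919, -0.99992775, -0.00626485],
       [-0.99540137, -0.00961562, -0.0953082 ],
       [ 0.09524107,  0.00721382, -0.9954281 ]]), 't': array([9.85322013e-04, 5.81526295e-01, 1.04476084e+00])}
scene {'fovy': 53.71049383415215, 'cx': 252.84548933670246, 'cy': 194.12969422236836, 'R': array([[-0.82797537,  0.56032749,  0.02213342],
       [ 0.32716261,  0.51473941, -0.79246954],
       [-0.4554354 , -0.64890403, -0.60950976]]), 't': array([ 0.50875073, -0.13509111,  1.45144877])}
```

View pics/top0.png

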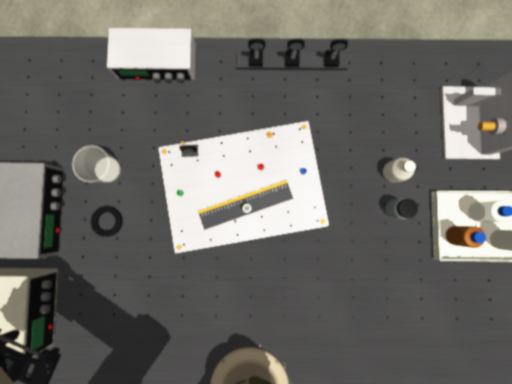

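View pics/scene0.png

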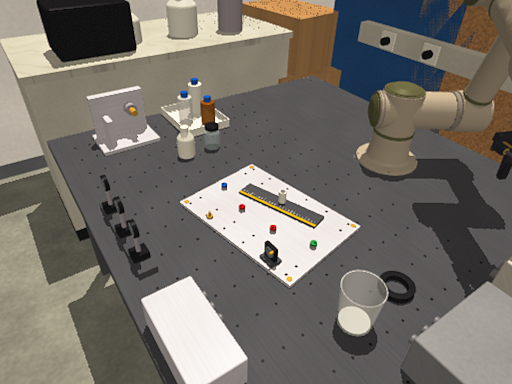

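The top view shows the red pins at about (218,174) and (261,167), the green stop at (180,193) on the left, and blue at (303,171). The knob is at (247,208), with the stripe facing the pins. The scene view agrees with this.

```bash
cat > h.py <<'E'
from cell import r
import cv2,numpy as np
from scipy.spatial.transform import Rotation as Ro
def ray(c,n,u,v,H=384):
    f=H/2/np.tan(np.radians(c['fovy'])/2); d=np.array([u-c['cx'],v-c['cy']])/f
    if n=='wrist':
        a=np.hypot(*d); p=np.array([*(d/a*np.sin(a)),np.cos(a)]) if a>0 else np.array([0,0,1.])
    else: p=np.array([*d,1.])
    return -c['R'].T@c['t'], c['R'].T@p
def onz(c,n,uv,z):
    o,d=ray(c,n,*uv); return o+d*(z-o[2])/d[2]
def blobs(im,col):
    h=cv2.cvtColor(im,cv2.COLOR_BGR2HSV)
    R=dict(red=[((0,150,80),(6,255,255)),((174,150,80),(180,255,255))],green=[((50,120,60),(85,255,255))],
      blue=[((105,150,60),(125,255,255))],yellow=[((20,130,100),(32,255,255))])[col]
    m=sum(cv2.inRange(h,np.array(a),np.array(b)) for a,b in R)
    cs=cv2.findContours(m,cv2.RETR_EXTERNAL,cv2.CHAIN_APPROX_NONE)[0]
    out=[]
    for k in cs:
        M=cv2.moments(k)
        if M['m00']>5: out.append((M['m00'],M['m10']/M['m00'],M['m01']/M['m00'],k))
    return sorted(out,key=lambda o:-o[0])
def tool(dw=(0,0,0),rz=0):
    s=r.sense();q=Ro.from_quat(s['tcp_rot']);return q.inv().apply(np.array(dw)*1000).round(1),q.inv().apply([0,0,rz]).round(3)
def st():
    s=r.sense();print('t',round(s['time_s'],2),'p',(s['ee_pos']*1e3).round(1),'F',s['force'].round(1),'T',s['torque'].round(2),'op',round(s['opening'],3));print('M',Ro.from_quat(s['tcp_rot']).as_matrix().round(3).tolist());return s
E
python3 - <<'E'
from h import *
im=cv2.imread('pics/top0.png');c=r.camera_info('top')
for col,z in(('red',.03),('green',.03),('blue',.03),('yellow',.02)):
    for b in blobs(im,col)[:6]:
        if 150<b[1]<330 and 120<b[2]<255: print(col,b[0],round(b[1],1),round(b[2],1),onz(c,'top',b[1:3],z).round(4))
b=max([b for b in blobs(im,'yellow') if 150<b[1]<330],key=lambda b:b[0])
P=np.array([onz(c,'top',p[0],.02)[:2] for p in b[3]]);l=cv2.fitLine(P.astype(np.float32),2,0,.01,.01).ravel();print('stripe yaw',np.degrees(np.arctan2(l[1],l[0])),P.min(0),P.max(0))
m=cv2.inRange(im[200:216,238:256],(190,)*3,(255,)*3);M=cv2.moments(m,True);k=(238+M['m10']/M['m00'],200+M['m01']/M['m00']);print('knob',M['m00'],k,onz(c,'top',k,.06))
for k in((158,147),(308,122),(328,226),(176,253)):print(onz(c,'top',k,.012))
st();print(r.camera_info('wrist'))
E
```

```text
red 10.5 217.4 173.9 [0.6129 0.099  0.03  ]
red 10.0 260.3 166.4 [ 0.6364 -0.0272  0.03  ]
green 8.0 179.5 192.5 [0.5569 0.2095 0.03  ]
blue 8.5 302.8 170.6 [ 0.6251 -0.1524  0.03  ]
yellow 166.5 242.7 196.7 [0.547  0.0241 0.02  ]
stripe yaw -70.02435 [ 0.49768673 -0.10397623] [0.59492586 0.15234124]
knob 61.0 (248.60655737704917, 210.34426229508196) [0.50591624 0.00583147 0.06      ]
[0.69547649 0.28202655 0.012     ]
[ 0.77655977 -0.17138991  0.012     ]
[ 0.46339207 -0.22872551  0.012     ]
[0.37987763 0.21828054 0.012     ]
t 0.1 p [195.  487.2 255.2] F [0.6 0.5 0.2] T [-0.06  0.    0.03] op 1.001
M [[0.928, -0.001, 0.372], [-0.372, -0.001, 0.928], [-0.0, -1.0, -0.001]]
{'fovy': 65.70646984690485, 'cx': 253.6297169212633, 'cy': 190.6946959703595, 'R': array([[ 0.37051759,  0.9288243 , -0.00146191],
       [ 0.87874296, -0.35002891,  0.32448509],
       [ 0.30087793, -0.12151208, -0.94588968]]), 't': array([-0.52456832, -0.04567026,  0.39200155])}
```

Call:
carry_out([
  [100, 38.8, 0, -27.8, 0, 0, 0],
  [100, 38.8, 0, -27.8, 0, 0, 0],
  [100, 38.8, 0, -27.8, 0, 0, 0],
  [100, 38.8, 0, -27.8, 0, 0, 0],
  [100, 38.8, 0, -27.8, 0, 0, 0],
])

```text
time_s: 0.6
ee_pos: [0.3243, 0.2827, 0.2534]
tcp_rot: [0.696, -0.131, 0.129, -0.694]
force: [1.7, 0.8, 0.5]
opening: 1.0
```

Call:
carry_out([
  [100, 38.8, 0, -27.8, 0, 0, 0],
  [100, 38.8, 0, -27.8, 0, 0, 0],
  [100, 38.8, 0, -27.8, 0, 0, 0],
  [100, 38.8, 0, -27.8, 0, 0, 0],
  [100, 38.8, 0, -27.8, 0, 0, 0],
])

```text
time_s: 1.1
ee_pos: [0.4576, 0.0733, 0.2531]
tcp_rot: [0.696, -0.131, 0.129, -0.694]
force: [1.5, 0.1, -0.0]
opening: 0.999
```

Call:
carry_out([
  [100, 0, 10, 0, 0, -0.146, 0],
  [100, 0, 10, 0, 0, -0.146, 0],
  [100, 0, 10, 0, 0, -0.146, 0],
  [100, 0, 10, 0, 0, -0.146, 0],
  [100, 0, 10, 0, 0, -0.146, 0],
])

```text
time_s: 1.6
ee_pos: [0.4601, 0.0668, 0.2006]
tcp_rot: [0.695, 0.13, -0.133, -0.694]
force: [-0.2, 0.2, 0.0]
opening: 0.997
```

```bash
python3 - <<'E'
from h import *
s=st();print(tool([.503-s['ee_pos'][0],.004-s['ee_pos'][1],0]))
E
```

```text
t 1.6 p [460.1  66.8 200.6] F [-0.2  0.2  0. ] T [0.08 0.11 0.03] op 0.997
M [[0.931, -0.004, -0.364], [0.364, -0.002, 0.931], [-0.004, -1.0, -0.001]]
(array([ 17.1,  -0. , -74.1]), array([0., 0., 0.]))
```

Call:
carry_out([
  [100, 8.5, 8, -37, 0, 0, 0],
  [100, 8.5, 8, -37, 0, 0, 0],
  [100, 0, 0, 0, 0, 0, 0],
])

```text
time_s: 1.9
ee_pos: [0.5032, 0.0029, 0.1821]
tcp_rot: [0.694, 0.131, -0.136, -0.694]
force: [0.6, -0.8, 0.5]
opening: 0.998
```

```bash
cat > look.py <<'E'
from h import *
import sys
s=st();c=r.camera_info('wrist');im=r.get_image('wrist');n=sys.argv[1];cv2.imwrite(f'pics/{n}.png',im);np.save(f'pics/{n}.npy',np.c_[c['R'],c['t']])
for col in('red','green','blue'):
    for b in blobs(im,col)[:3]:
        if b[0]>40: print(col,b[0],[round(x) for x in b[1:3]],onz(c,'wrist',b[1:3],.030)[:2].round(4))
b=blobs(im,'yellow')[0];P=np.array([onz(c,'wrist',p[0],.02)[:2] for p in b[3]]).astype(np.float32);R=cv2.minAreaRect(P*1000);print('stripe',b[0],R,cv2.boxPoints(R).round(1).tolist())
E
python3 look.py w1
```

```text
t 1.9 p [503.2   2.9 182.1] F [ 0.6 -0.8  0.5] T [ 0.03  0.07 -0.05] op 0.998
M [[0.929, -0.007, -0.371], [0.371, -0.002, 0.929], [-0.007, -1.0, 0.001]]
red 136.0 [188, 272] [ 0.6336 -0.0267]
red 121.5 [295, 289] [0.6093 0.0988]
green 48.0 [393, 275] [0.551  0.2094]
blue 122.0 [93, 225] [ 0.6223 -0.1513]
stripe 1204.5 ((547.431640625, 26.201019287109375), (7.482789993286133, 276.98931884765625), 20.052152633666992) [[496.3999938964844, 155.0], [591.4000244140625, -105.19999694824219], [598.4000244140625, -102.5999984741211], [503.5, 157.60000610351562]]
```

View pics/w1.png

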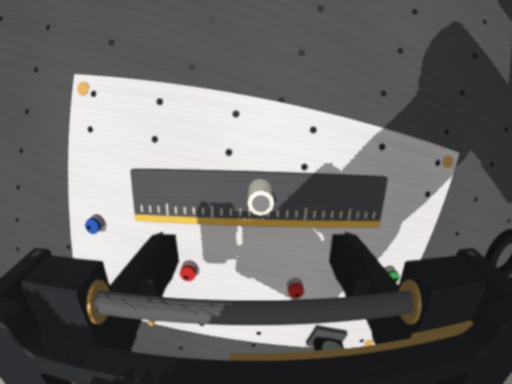

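The wrist view shows the knob top at about (261,203) and the stripe running (136,217) to (379,224). The red pins are at (188,272) and (295,289).

```bash
python3 - <<'E'
from h import *
im=cv2.imread('pics/w1.png');c=r.camera_info('wrist');m=cv2.inRange(im[176:220,244:278],(140,)*3,(255,)*3)
x,y,w,h=cv2.boundingRect(m);print(x+244,y+176,w,h)
for p in((261,203),(261,204)):
    P=onz(c,'wrist',p,.06);s=r.sense();print(P,tool([P[0]-s['ee_pos'][0],P[1]-s['ee_pos'][1],0]))
E
```

```text
247 180 27 36
[0.51157788 0.01543207 0.06      ] (array([12.7, -0.1,  6.9]), array([0., 0., 0.]))
[0.51247969 0.0158031  0.06      ] (array([13.7, -0.1,  6.9]), array([0., 0., 0.]))
```

Call:
carry_out([
  [70, 12, 28, 7, 0, 0, -0.007],
  [70, 0, 30, 0, 0, 0, 0],
  [70, 0, 28, 0, 0, 0, 0],
  [70, 0, 20, 0, 0, 0, 0],
  [70, 0, 0, 0, 0, 0, 0],
])

```text
time_s: 2.45
ee_pos: [0.5093, 0.0196, 0.0747]
tcp_rot: [-0.693, -0.135, 0.134, 0.695]
force: [0.4, 0.1, -0.1]
opening: 0.696
```

```bash
python3 look.py w2
```

```text
t 2.45 p [509.3  19.6  74.7] F [ 0.4  0.1 -0.1] T [ 0.04  0.04 -0.01] op 0.696
M [[0.928, 0.001, -0.373], [0.373, 0.002, 0.928], [0.002, -1.0, 0.002]]
red 141.5 [295, 347] [0.6049 0.0964]
stripe 657.5 ((545.0670776367188, 34.6270751953125), (7.705410003662109, 82.70706176757812), 20.0950984954834) [[527.2000122070312, 72.0999984741211], [555.7000122070312, -5.5], [562.9000244140625, -2.9000000953674316], [534.5, 74.80000305175781]]
```

View pics/w2.png

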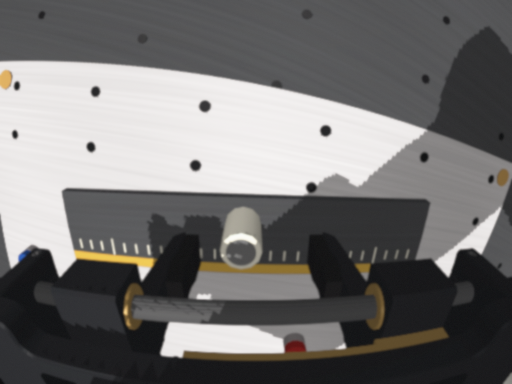

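The knob top is at about (241,253), slightly toward the -z jaw, and the fingers straddle it.

```bash
python3 - <<'E'
from h import *
c=r.camera_info('wrist');s=r.sense()
for p,z in(((241,251),.06),((241,255),.06),((65,190),.02),((428,202),.02)):
    P=onz(c,'wrist',p,z);print(P,tool([P[0]-s['ee_pos'][0],P[1]-s['ee_pos'][1],0])[0])
E
```

```text
[0.51392017 0.01330231 0.06      ] [ 1.4 -0.  -7.2]
[0.5164157  0.01425396 0.06      ] [ 4.1  0.  -7.2]
[ 0.54407035 -0.12227111  0.02      ] [ -21.2   -0.2 -144.2]
[0.44954297 0.13783533 0.02      ] [-1.190e+01  1.000e-01  1.324e+02]
```

Call:
carry_out([
  [70, 1.2, 14, -6.5, 0, 0, 0],
  [70, 0, 12, 0, 0, 0, 0],
  [70, 0, 1, 0, 0, 0, 0],
  [20, 0, 0, 0, 0, 0, 0],
  [20, 0, 0, 0, 0, 0, 0],
], force=20)

```text
time_s: 3.0
ee_pos: [0.5153, 0.0138, 0.0502]
tcp_rot: [0.694, 0.137, -0.132, -0.694]
force: [-0.1, -1.8, -0.8]
opening: 0.542
```

Call:
carry_out([
  [15, 0, 0, 0, 0, 0, 0],
  [15, 0, 0, 0, 0, 0, 0],
  [15, 0, 0, 0, 0, 0, 0],
])

```text
time_s: 3.3
ee_pos: [0.5156, 0.0138, 0.0511]
tcp_rot: [0.695, 0.138, -0.131, -0.694]
force: [-1.2, 2.8, -0.8]
opening: 0.27
```

```bash
python3 -c "from h import *;st()"
```

```text
t 3.3 p [515.6  13.8  51.1] F [-1.2  2.8 -0.8] T [0.58 0.24 0.01] op 0.27
M [[0.928, 0.01, -0.374], [0.374, 0.001, 0.928], [0.009, -1.0, -0.003]]
```

Call:
carry_out([
  [15, 3, 0.5, 0, 0, 0.06, 0.008],
  [15, 5, 0, 0, 0, 0.06, 0],
  [15, 6, 0, 0, 0, 0.045, 0],
  [15, 6, 0, 0, 0, 0, 0],
  [15, 6, 0, 0, 0, 0, 0],
])

```text
time_s: 3.8
ee_pos: [0.539, 0.0206, 0.051]
tcp_rot: [0.704, 0.074, -0.078, -0.702]
force: [-3.6, -1.2, 3.2]
opening: 0.268
```

Call:
carry_out([
  [15, 6, 0, 0, 0, 0, 0],
  [15, 4, 0, 0, 0, 0, 0],
  [15, 0, 0, 0, 0, 0, 0],
])

```text
time_s: 4.1
ee_pos: [0.5499, 0.023, 0.051]
tcp_rot: [0.704, 0.075, -0.079, -0.702]
force: [-1.8, -1.1, 1.2]
opening: 0.262
```

```bash
python3 look.py w3
```

```text
t 4.1 p [549.9  23.   51. ] F [-1.8 -1.1  1.2] T [-0.03  0.23 -0.02] op 0.262
M [[0.976, -0.005, -0.215], [0.215, -0.003, 0.977], [-0.006, -1.0, -0.002]]
stripe 325.5 ((607.6654052734375, -84.65892028808594), (7.550578594207764, 43.79277801513672), 11.841445922851562) [[599.5, -64.0], [608.5, -106.9000015258789], [615.9000244140625, -105.30000305175781], [606.9000244140625, -62.5]]
```

View pics/w3.png

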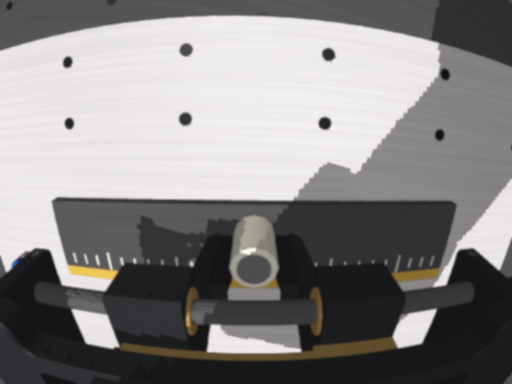

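The bar followed the turn: its yaw is about 12° and the knob is firmly gripped. The pins are hidden behind the gripper, so I'll approach using the earlier positions and the force reading.

Call:
carry_out([
  [15, 4, 0, 0, 0, 0.02, -0.006],
  [15, 4, 0, 0, 0, 0, 0],
  [15, 3, 0, 0, 0, 0, 0],
], force=15)

```text
time_s: 4.45
ee_pos: [0.5604, 0.0253, 0.051]
tcp_rot: [0.704, 0.069, -0.069, -0.703]
force: [-5.0, -0.7, 3.8]
opening: 0.267
```

Call:
carry_out([
  [15, 1.5, 0, 0, 0, 0, 0],
  [15, 1, 0, 0, 0, 0, 0],
])

```text
time_s: 4.65
ee_pos: [0.5631, 0.0258, 0.051]
tcp_rot: [0.704, 0.069, -0.07, -0.703]
force: [-5.2, -1.1, 3.4]
opening: 0.267
```

Call:
carry_out([
  [15, 1, 0, 0, 0, 0, 0],
  [15, 1, 0, 0, 0, 0, 0],
])

```text
time_s: 4.85
ee_pos: [0.5651, 0.0262, 0.051]
tcp_rot: [0.704, 0.069, -0.07, -0.703]
force: [-3.8, -1.3, 4.0]
opening: 0.266
```

Call:
carry_out([
  [15, 1, 0, 0, 0, 0, 0],
  [15, 1, 0, 0, 0, 0, 0],
])

```text
time_s: 5.05
ee_pos: [0.5671, 0.0266, 0.051]
tcp_rot: [0.704, 0.069, -0.07, -0.703]
force: [-5.2, -1.7, 3.5]
opening: 0.264
```

Call:
carry_out([
  [15, 1, 0, 0, 0, 0, 0],
])

```text
time_s: 5.15
ee_pos: [0.5681, 0.0268, 0.051]
tcp_rot: [0.704, 0.069, -0.07, -0.703]
force: [-4.1, -1.5, 4.0]
opening: 0.267
```

Call:
carry_out([
  [15, 1, 0, 0, 0, 0, 0],
])

```text
time_s: 5.25
ee_pos: [0.5692, 0.027, 0.051]
tcp_rot: [0.704, 0.069, -0.07, -0.703]
force: [-5.2, -0.9, 3.3]
opening: 0.263
```

```bash
python3 -c "from h import *;st()"
```

```text
t 5.25 p [569.2  27.   51. ] F [-5.2 -0.9  3.3] T [-0.12  0.68 -0.01] op 0.263
M [[0.981, -0.001, -0.195], [0.195, -0.002, 0.981], [-0.002, -1.0, -0.001]]
```

Call:
carry_out([
  [15, 0.8, 0, 0, 0, 0, 0],
])

```text
time_s: 5.35
ee_pos: [0.5701, 0.0272, 0.051]
tcp_rot: [0.704, 0.069, -0.07, -0.703]
force: [-3.5, -0.6, 3.7]
opening: 0.268
```

Call:
carry_out([
  [15, 0.8, 0, 0, 0, 0, 0],
])

```text
time_s: 5.45
ee_pos: [0.5709, 0.0274, 0.051]
tcp_rot: [0.704, 0.069, -0.07, -0.703]
force: [-4.6, -0.4, 2.9]
opening: 0.264
```

Call:
carry_out([
  [15, 0.8, 0, 0, 0, 0, 0],
])

```text
time_s: 5.55
ee_pos: [0.5718, 0.0275, 0.051]
tcp_rot: [0.704, 0.069, -0.07, -0.703]
force: [-4.2, -0.8, 3.1]
opening: 0.265
```

```bash
python3 - <<'E'
from h import *
st();im=r.get_image('top');c=r.camera_info('top')
for col,z in(('red',.03),('green',.03),('yellow',.02)):
    for b in blobs(im,col)[:4]:
        if 150<b[1]<330 and 120<b[2]<255: print(col,b[0],round(b[1],1),round(b[2],1),onz(c,'top',b[1:3],z).round(4))
cv2.imwrite('pics/t1.png',cv2.resize(im[120:260,140:340],None,fx=4,fy=4,interpolation=2))
E
```

```text
t 5.55 p [571.8  27.5  51. ] F [-4.2 -0.8  3.1] T [-0.17  0.65 -0.03] op 0.265
M [[0.981, -0.001, -0.195], [0.195, -0.002, 0.981], [-0.002, -1.0, -0.001]]
green 8.0 179.5 192.5 [0.5569 0.2095 0.03  ]
yellow 18.5 279.6 170.5 [ 0.6263 -0.085   0.02  ]
yellow 15.0 199.5 184.5 [0.582  0.1527 0.02  ]
yellow 7.0 269.6 134.6 [ 0.7348 -0.0548  0.02  ]
```

View pics/t1.png

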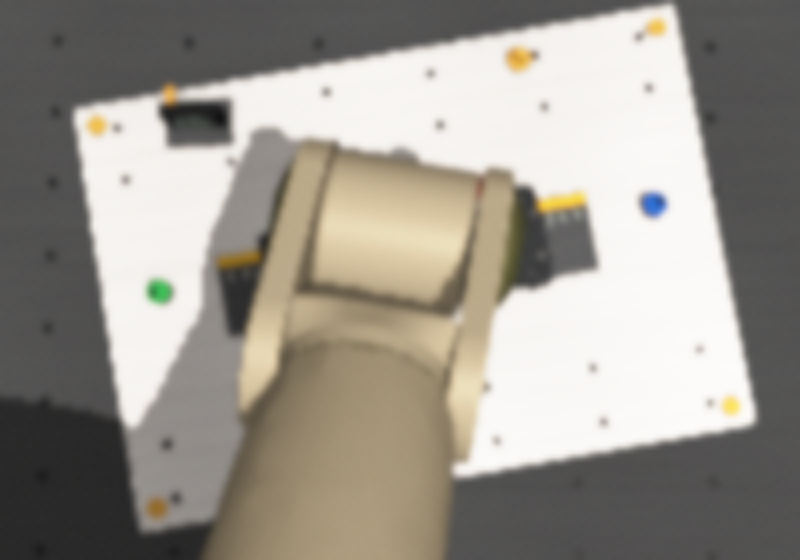

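The top crop shows the bar's two ends past the wrist. Its yaw is 10.6°, parallel to the pin line, with about 7 mm still to go.

Call:
carry_out([
  [15, 1, 0, 0, 0, 0, 0],
  [15, 1, 0, 0, 0, 0, 0],
  [15, 0.8, 0, 0, 0, 0, 0],
])

```text
time_s: 5.9
ee_pos: [0.5748, 0.0281, 0.051]
tcp_rot: [0.704, 0.069, -0.07, -0.703]
force: [-4.6, -0.7, 3.3]
opening: 0.266
```

Call:
carry_out([
  [15, 0.8, 0, 0, 0, 0, 0],
])

```text
time_s: 6.0
ee_pos: [0.5757, 0.0283, 0.051]
tcp_rot: [0.704, 0.069, -0.07, -0.703]
force: [-4.2, -1.1, 2.4]
opening: 0.267
```

Call:
carry_out([
  [15, 0.8, 0, 0, 0, 0, 0],
])

```text
time_s: 6.1
ee_pos: [0.5765, 0.0285, 0.051]
tcp_rot: [0.704, 0.069, -0.07, -0.703]
force: [-4.8, -1.3, 2.5]
opening: 0.265
```

Call:
carry_out([
  [15, 0.8, 0, 0, 0, 0, 0],
])

```text
time_s: 6.2
ee_pos: [0.5774, 0.0286, 0.051]
tcp_rot: [0.704, 0.069, -0.07, -0.703]
force: [-4.5, -2.1, 3.4]
opening: 0.263
```

Call:
carry_out([
  [15, 0.7, 0, 0, 0, 0, 0],
])

```text
time_s: 6.3
ee_pos: [0.5776, 0.0287, 0.051]
tcp_rot: [0.704, 0.068, -0.071, -0.703]
force: [-10.7, -2.3, 7.0]
opening: 0.269
```

Call:
carry_out([
  [15, 0.7, 0, 0, 0, 0, 0],
])

```text
time_s: 6.4
ee_pos: [0.5776, 0.0288, 0.0509]
tcp_rot: [0.704, 0.068, -0.071, -0.703]
force: [-10.9, -2.8, 8.0]
opening: 0.267
```

Call:
carry_out([
  [15, 0.7, 0, 0, 0, 0, 0],
])

```text
time_s: 6.5
ee_pos: [0.5776, 0.0287, 0.0509]
tcp_rot: [0.704, 0.067, -0.072, -0.703]
force: [-8.8, -3.1, 6.7]
opening: 0.268
```

Call:
carry_out([
  [15, 0.9, 0, 0, 0, 0, 0],
  [15, 0.9, 0, 0, 0, 0, 0],
])

```text
time_s: 6.7
ee_pos: [0.5777, 0.0287, 0.0509]
tcp_rot: [0.704, 0.065, -0.074, -0.703]
force: [-10.1, -2.9, 6.9]
opening: 0.267
```

```bash
python3 - <<'E'
from h import *
st();im=r.get_image('top');c=r.camera_info('top')
B=[b for b in blobs(im,'yellow') if 190<b[1]<290 and 150<b[2]<200]
P=[onz(c,'top',b[1:3],.02)[:2] for b in B[:2]];print(np.round(P,4));P.sort(key=lambda p:p[1]);d=P[1]-P[0];print(np.degrees(np.arctan2(-d[0],d[1])))
st()
E
```

```text
t 6.7 p [577.7  28.7  50.9] F [-10.1  -2.9   6.9] T [-0.38  1.58  0.04] op 0.267
M [[0.98, -0.013, -0.196], [0.196, -0.003, 0.981], [-0.013, -1.0, -0.0]]
[[ 0.632  -0.0834]
 [ 0.5879  0.1533]]
10.55107143179514
t 6.75 p [577.8  28.8  50.9] F [-10.4  -2.9   7.4] T [-0.37  1.62  0.02] op 0.267
M [[0.98, -0.013, -0.196], [0.196, -0.003, 0.981], [-0.013, -1.0, -0.0]]
```

Call:
carry_out([
  [15, 0.9, -0.3, 0, 0, 0, -0.005],
])

```text
time_s: 6.85
ee_pos: [0.5777, 0.0287, 0.051]
tcp_rot: [0.704, 0.066, -0.074, -0.703]
force: [-9.1, -3.7, 4.1]
opening: 0.267
```

Call:
carry_out([
  [15, 1.0, -0.3, 0, 0, 0, -0.005],
])

```text
time_s: 6.95
ee_pos: [0.5777, 0.0288, 0.051]
tcp_rot: [0.704, 0.067, -0.073, -0.703]
force: [-9.5, -2.5, 4.8]
opening: 0.265
```

```bash
python3 -c "from h import *;st()"
```

```text
t 6.95 p [577.7  28.8  51. ] F [-9.5 -2.5  4.8] T [-0.5   1.53  0.03] op 0.265
M [[0.98, -0.009, -0.197], [0.197, -0.002, 0.98], [-0.009, -1.0, 0.0]]
```

Call:
carry_out([
  [15, 1.3, -0.3, 0, 0, 0, -0.005],
])

```text
time_s: 7.05
ee_pos: [0.5777, 0.0288, 0.0509]
tcp_rot: [0.704, 0.067, -0.073, -0.704]
force: [-12.4, -3.4, 7.4]
opening: 0.266
```

Call:
carry_out([
  [15, 1.6, -0.3, 0, 0, 0, -0.006],
])

```text
time_s: 7.15
ee_pos: [0.5778, 0.0288, 0.0509]
tcp_rot: [-0.703, -0.068, 0.073, 0.704]
force: [-14.0, -3.8, 8.5]
opening: 0.266
```

```bash
python3 -c "from h import *;st()"
```

```text
t 7.15 p [577.8  28.8  50.9] F [-14.   -3.8   8.5] T [-0.72  2.26 -0.  ] op 0.266
M [[0.98, -0.007, -0.197], [0.197, -0.0, 0.98], [-0.007, -1.0, 0.001]]
```

Call:
carry_out([
  [15, 1.5, -0.6, 0, 0, 0, -0.005],
  [15, 1.5, -0.6, 0, 0, 0, -0.005],
  [15, 1.5, -0.6, 0, 0, 0, -0.004],
])

```text
time_s: 7.45
ee_pos: [0.5778, 0.0288, 0.051]
tcp_rot: [-0.703, -0.068, 0.073, 0.704]
force: [-11.8, -4.6, 3.6]
opening: 0.271
```

```bash
python3 -c "from h import *;st()"
```

```text
t 7.45 p [577.8  28.8  51. ] F [-11.8  -4.6   3.6] T [-0.62  1.67  0.03] op 0.271
M [[0.98, -0.006, -0.198], [0.198, 0.001, 0.98], [-0.006, -1.0, 0.003]]
```

Call:
carry_out([
  [15, 0.6, -0.2, 2, 0, 0, 0],
  [15, 0.6, 0, 3, 0, 0, 0],
  [15, 0.6, 0, 3, 0, 0, 0],
])

```text
time_s: 7.75
ee_pos: [0.577, 0.033, 0.0509]
tcp_rot: [0.705, 0.067, -0.074, -0.702]
force: [-8.3, -10.8, 4.9]
opening: 0.27
```

```bash
python3 -c "from h import *;st()"
```

```text
t 7.75 p [577.   33.   50.9] F [ -8.3 -10.8   4.9] T [-1.57  1.18 -0.03] op 0.27
M [[0.98, -0.01, -0.198], [0.198, -0.005, 0.98], [-0.011, -1.0, -0.003]]
```

Call:
carry_out([
  [15, 0.3, -0.3, 2.5, 0, 0, -0.003],
  [15, 0.3, -0.1, 2.5, 0, 0, -0.003],
  [15, 0.3, -0.1, 2.5, 0, 0, 0],
])

```text
time_s: 8.05
ee_pos: [0.5761, 0.0373, 0.051]
tcp_rot: [0.707, 0.068, -0.073, -0.701]
force: [-5.5, -8.4, 2.5]
opening: 0.267
```

```bash
python3 -c "from h import *;st()"
```

```text
t 8.05 p [576.1  37.3  51. ] F [-5.5 -8.4  2.5] T [-1.13  0.81 -0.02] op 0.267
M [[0.98, -0.006, -0.198], [0.198, -0.009, 0.98], [-0.008, -1.0, -0.008]]
```

Call:
carry_out([
  [15, 0.3, -0.2, 2.6, 0.004, 0, -0.003],
  [15, 0.3, -0.2, 2.6, 0.004, 0, -0.003],
  [15, 0.3, -0.1, 2.6, 0.004, 0, -0.002],
  [15, 0.3, -0.1, 2.6, 0.003, 0, -0.002],
  [15, 0.3, -0.1, 2.6, 0.003, 0, -0.001],
])

```text
time_s: 8.55
ee_pos: [0.5746, 0.0448, 0.051]
tcp_rot: [-0.703, -0.07, 0.071, 0.704]
force: [-4.4, -8.5, 2.8]
opening: 0.266
```

```bash
python3 -c "from h import *;st()"
```

```text
t 8.55 p [574.6  44.8  51. ] F [-4.4 -8.5  2.8] T [-1.37  0.86 -0.07] op 0.266
M [[0.98, -0.001, -0.198], [0.198, 0.002, 0.98], [-0.001, -1.0, 0.003]]
```

Call:
carry_out([
  [15, 0.3, -0.1, 2.6, 0.002, 0, -0.001],
  [15, 0.3, -0.1, 2.6, 0.002, 0, -0.002],
  [15, 0.3, -0.1, 2.6, 0.002, 0, -0.002],
  [15, 0.3, -0.1, 2.4, 0.002, 0, -0.001],
])

```text
time_s: 8.95
ee_pos: [0.5735, 0.0505, 0.051]
tcp_rot: [-0.702, -0.071, 0.07, 0.705]
force: [-5.5, -8.8, 2.6]
opening: 0.267
```

```bash
python3 - <<'E'
from h import *
st();im=r.get_image('top');c=r.camera_info('top');R=Ro.from_euler('z',10.55,degrees=True).as_matrix()
m=blobs(im,'green')
for b in m[:3]:
    if 150<b[1]<330 and 120<b[2]<255:print('green',b[1:3],onz(c,'top',b[1:3],.03)@R)
for b in blobs(im,'yellow')[:6]:
    if 170<b[1]<300 and 150<b[2]<200:
        Q=np.array([onz(c,'top',p[0],.02)@R for p in b[3]]);print('stripe',b[0],Q.mean(0).round(4),Q.min(0).round(4),Q.max(0).round(4))
cv2.imwrite('pics/t2.png',cv2.resize(im[140:230,160:310],None,fx=5,fy=5,interpolation=2))
E
```

```text
t 8.95 p [573.5  50.5  51. ] F [-5.5 -8.8  2.6] T [-1.45  0.81 -0.03] op 0.267
M [[0.98, 0.001, -0.198], [0.198, 0.004, 0.98], [0.002, -1.0, 0.003]]
stripe 17.0 [ 0.6057 -0.1747  0.02  ] [ 0.602  -0.1913  0.02  ] [ 0.6095 -0.158   0.02  ]
stripe 11.5 [0.6065 0.0675 0.02  ] [0.6031 0.0555 0.02  ] [0.61   0.0804 0.02  ]
```

View pics/t2.png

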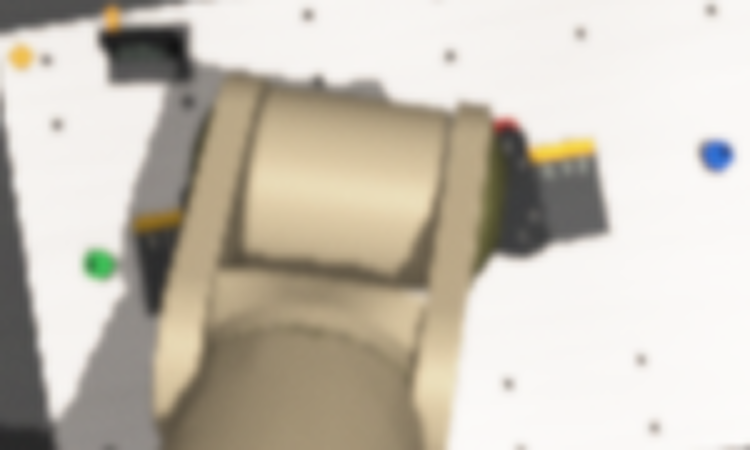

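Call:
carry_out([
  [15, 0.3, -0.1, 2.4, 0.001, 0, 0],
  [15, 0.3, -0.1, 2.4, 0.001, 0, -0.001],
  [15, 0.3, -0.1, 2.2, 0.001, 0, -0.001],
  [15, 0.3, -0.1, 2, 0.001, 0, -0.001],
])

```text
time_s: 9.4
ee_pos: [0.5727, 0.0553, 0.0511]
tcp_rot: [-0.703, -0.071, 0.07, 0.704]
force: [-5.1, -8.7, 2.4]
opening: 0.266
```

Call:
carry_out([
  [15, 0.3, -0.1, 1.8, 0.001, 0, 0],
])

```text
time_s: 9.5
ee_pos: [0.5725, 0.056, 0.051]
tcp_rot: [-0.704, -0.071, 0.07, 0.704]
force: [-6.0, -9.2, 2.6]
opening: 0.27
```

Call:
carry_out([
  [15, 0.3, -0.1, 1.8, 0.001, 0, 0],
])

```text
time_s: 9.6
ee_pos: [0.5724, 0.0567, 0.051]
tcp_rot: [0.704, 0.07, -0.071, -0.703]
force: [-5.1, -7.9, 3.3]
opening: 0.263
```

Call:
carry_out([
  [15, 0.3, -0.1, 1.8, 0.001, 0, 0],
])

```text
time_s: 9.7
ee_pos: [0.5722, 0.0574, 0.051]
tcp_rot: [0.704, 0.07, -0.071, -0.703]
force: [-5.9, -8.7, 3.2]
opening: 0.268
```

Call:
carry_out([
  [15, 0.3, -0.1, 1.8, 0.002, 0, -0.001],
  [15, 0.3, -0.1, 1.8, 0.001, 0, -0.001],
])

```text
time_s: 9.9
ee_pos: [0.572, 0.0588, 0.051]
tcp_rot: [0.704, 0.07, -0.071, -0.703]
force: [-5.6, -8.5, 3.9]
opening: 0.267
```

Call:
carry_out([
  [15, 0.3, -0.1, 1.8, 0.001, 0, -0.001],
  [15, 0.3, -0.1, 1.8, 0.001, 0, -0.001],
])

```text
time_s: 10.1
ee_pos: [0.5717, 0.0602, 0.051]
tcp_rot: [0.705, 0.07, -0.071, -0.703]
force: [-6.3, -7.9, 3.0]
opening: 0.266
```

Call:
carry_out([
  [15, 0.3, -0.1, 1.8, 0.001, 0, -0.001],
  [15, 0.3, -0.1, 1.8, 0.001, 0, -0.001],
])

```text
time_s: 10.3
ee_pos: [0.5715, 0.0616, 0.051]
tcp_rot: [0.705, 0.07, -0.071, -0.702]
force: [-5.4, -8.0, 2.5]
opening: 0.268
```

```bash
python3 -c "from h import *;st()"
```

```text
t 10.3 p [571.5  61.6  51. ] F [-5.4 -8.   2.5] T [-1.26  0.86 -0.04] op 0.268
M [[0.98, -0.0, -0.198], [0.198, -0.004, 0.98], [-0.001, -1.0, -0.004]]
```

Call:
carry_out([
  [15, 0.3, -0.1, 1.8, 0.003, 0, -0.001],
  [15, 0.3, -0.1, 1.8, 0.002, 0, -0.001],
])

```text
time_s: 10.5
ee_pos: [0.5713, 0.0627, 0.051]
tcp_rot: [0.705, 0.07, -0.071, -0.703]
force: [-6.1, -13.6, 3.2]
opening: 0.267
```

Call:
carry_out([
  [15, 0.3, -0.1, 1.8, 0.002, 0, -0.001],
  [15, 0.3, -0.1, 1.8, 0.001, 0, -0.001],
])

```text
time_s: 10.7
ee_pos: [0.5713, 0.0627, 0.051]
tcp_rot: [0.705, 0.07, -0.071, -0.702]
force: [-5.5, -11.3, 2.8]
opening: 0.264
```

Call:
carry_out([
  [15, 0.3, -0.1, 1.8, 0.001, 0, -0.001],
  [15, 0.3, -0.1, 1.8, 0.001, 0, -0.001],
])

```text
time_s: 10.9
ee_pos: [0.5713, 0.0627, 0.051]
tcp_rot: [0.707, 0.07, -0.07, -0.701]
force: [-5.1, -12.3, 2.4]
opening: 0.263
```

```bash
python3 -c "from h import *;st()"
```

```text
t 10.9 p [571.3  62.7  51. ] F [ -5.1 -12.3   2.4] T [-1.76  0.83 -0.04] op 0.263
M [[0.98, 0.001, -0.198], [0.198, -0.008, 0.98], [-0.001, -1.0, -0.008]]
```

Call:
carry_out([
  [15, 0.6, -0.2, 2.1, 0.004, 0, -0.002],
  [15, 0.6, -0.2, 2.1, 0.004, 0, -0.002],
])

```text
time_s: 11.1
ee_pos: [0.5713, 0.0628, 0.051]
tcp_rot: [0.706, 0.07, -0.07, -0.701]
force: [-7.9, -15.5, 2.2]
opening: 0.266
```

```bash
python3 -c "from h import *;st()"
```

```text
t 11.1 p [571.3  62.8  51. ] F [ -7.9 -15.5   2.2] T [-2.35  1.   -0.05] op 0.266
M [[0.98, 0.001, -0.198], [0.198, -0.006, 0.98], [-0.001, -1.0, -0.006]]
```

Call:
carry_out([
  [15, 0, 0, 0, 0, 0, 0],
  [15, 0, 0, 0, 0, 0, 0],
], force=6)

```text
time_s: 11.3
ee_pos: [0.5713, 0.0624, 0.0509]
tcp_rot: [0.706, 0.07, -0.07, -0.701]
force: [-5.5, 0.7, 3.9]
opening: 0.264
```

Call:
carry_out([
  [35, 0, 0, 0, 0, 0, 0],
  [50, 0, 0, 0, 0, 0, 0],
  [50, 0, 0, 0, 0, 0, 0],
])

```text
time_s: 11.6
ee_pos: [0.5728, 0.0628, 0.0511]
tcp_rot: [0.706, 0.072, -0.069, -0.701]
force: [-0.4, -0.5, 0.7]
opening: 0.493
```

```bash
python3 -c "from h import *;st()"
```

```text
t 11.6 p [572.8  62.8  51.1] F [-0.4 -0.5  0.7] T [0.08 0.   0.09] op 0.493
M [[0.98, 0.005, -0.197], [0.197, -0.006, 0.98], [0.004, -1.0, -0.007]]
```

Call:
carry_out([
  [50, -1, -10, 0, 0, 0, 0],
  [50, 0, -20, 0, 0, 0, 0],
  [50, 0, -30, 0, 0, 0, 0],
  [50, 0, -35, 0, 0, 0, 0],
  [50, -10, -35, 0, 0, 0, 0],
])

```text
time_s: 12.1
ee_pos: [0.5602, 0.0619, 0.1836]
tcp_rot: [0.705, 0.07, -0.071, -0.702]
force: [0.1, -0.1, 0.7]
opening: 0.495
```

Call:
carry_out([
  [50, -40, 0, 0, 0, 0, 0],
  [50, -40, 0, 0, 0, 0, 0],
  [50, -40, 0, 0, 0, 0, 0],
  [50, -20, 0, 0, 0, 0, 0],
  [50, 0, 0, 0, 0, 0, 0],
])

```text
time_s: 12.6
ee_pos: [0.4202, 0.0336, 0.1914]
tcp_rot: [0.707, 0.076, -0.065, -0.7]
force: [0.0, -0.6, 0.4]
opening: 0.504
```

```bash
python3 look.py w4; python3 - <<'E'
from h import *
im=r.get_image('top');cv2.imwrite('pics/t3.png',im)
a=cv2.resize(cv2.imread('pics/w4.png')[120:384,:],None,fx=1.5,fy=1.5,interpolation=2);b=cv2.resize(im[145:215,165:315],None,fx=768/150,fy=768/150*0.5+0,interpolation=2)[:180]
cv2.imwrite('pics/fin.png',np.vstack([a,b])[:600])
E
```

```text
t 12.6 p [420.2  33.6 191.4] F [ 0.  -0.6  0.4] T [ 0.03  0.01 -0.04] op 0.504
M [[0.98, 0.017, -0.199], [0.199, -0.007, 0.98], [0.015, -1.0, -0.011]]Traceback (most recent call last):
  File "look.py", line 7, in <module>
    b=blobs(im,'yellow')[0];P=np.array([onz(c,'wrist',p[0],.02)[:2] for p in b[3]]).astype(np.float32);R=cv2.minAreaRect(P*1000);print('stripe',b[0],R,cv2.boxPoints(R).round(1).tolist())
      ~~~~~~~~~~~~~~~~~~^^^
IndexError: list index out of range
```

View pics/fin.png

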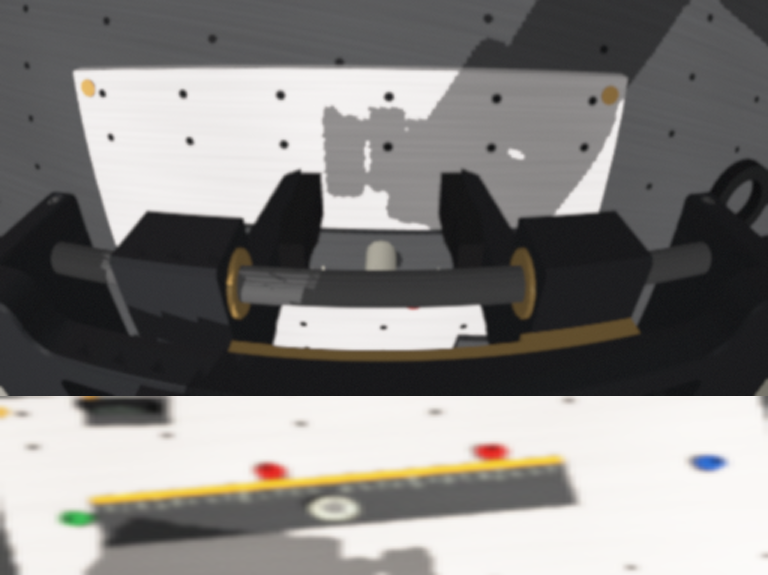

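The top view shows the striped edge against both red pins and the left end at the green stop. A numeric check from that image:

```bash
python3 - <<'E'
from h import *
im=cv2.imread('pics/t3.png');c=r.camera_info('top')
b=max([b for b in blobs(im,'yellow') if 170<b[1]<300],key=lambda b:b[0])
P=np.array([onz(c,'top',p[0],.02)[:2] for p in b[3]]);l=cv2.fitLine((P*1000).astype(np.float32),2,0,.01,.01).ravel();a=np.arctan2(-l[0],l[1]) if l[1]>0 else np.arctan2(l[0],-l[1]);print('yaw',np.degrees(a))
R=Ro.from_euler('z',a).as_matrix()[:2,:2];Q=P@R;print('stripe',Q.mean(0),Q.min(0),Q.max(0))
for col in('red','green'):
  for b in blobs(im,col)[:3]:
    if 150<b[1]<330 and 120<b[2]<255:print(col,b[0],onz(c,'top',b[1:3],.03)[:2]@R)
E
```

```text
yaw 10.695335
stripe [ 0.60559204 -0.04487652] [ 0.60101848 -0.18115679] [0.61079276 0.0910005 ]
red 11.5 [ 0.62021655 -0.01639328]
red 10.0 [ 0.62024759 -0.1448433 ]
```

```bash
python3 -c "
from h import *
st();print(r.sign_off())"
```

```text
t 12.7 p [422.3  33.6 191.3] F [-0.3  0.6 -0.7] T [0.07 0.03 0.01] op 0.5
M [[0.98, 0.018, -0.199], [0.199, -0.007, 0.98], [0.016, -1.0, -0.011]]
the job is handed in; nothing more can be done
None
```

The straightedge is against both red pins and the green stop, released, and the job was handed in at about 12.7 s. Sign-off gives no verdict, so I can't confirm that it passed.

- **Red pins:** I gripped the knob, turned the bar by about 9° to match the pin line, and slid it until it stopped. I then pressed for over half a second. After friction, I estimate 7–10 N in total on the pins, or about 3.5–5 N each. The turning moment at the wrist was close to zero, so both pins were sharing the load.
- **Stop:** I slid it about 34 mm along the pins until it stopped, with roughly 4–9 N on the stop. I then relaxed the load, opened the fingers and lifted clear.

**Last checks:**
- **Top camera:** the final image puts the bar parallel to the pin line, with the edge within about 1 mm of touching both pins. That is no better than the 2 mm calibration.
- **End gap:** the green cap was not picked out in that image. I judged the end gap from the stop's earlier position, and it agrees to about 1–2 mm. The tool moved back about 0.4 mm when I relaxed the load, so the end may stand slightly off the stop.
- **Wrist camera:** its last view was blocked, and the stripe check on it failed, so it confirmed nothing.
- **Pin forces:** all of these are worked out from the wrist force minus estimated friction, not measured at the pins.
- **Bystanders:** I saw no sign that any were touched, but I did not re-measure them.

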